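# Slide the sealant cartridge into its bay

### The arm

A 6-joint arm with a two-finger parallel gripper is mounted at the origin on the work surface. World frame = base frame: x ahead of the robot, y to its left, z up, the work surface at z = 0. Lengths are in mm, angles in rad, forces in N, time in s.
With the tool pointing down it reaches from about 350 to 775 mm from the base axis. Payload 7.3 kg.
Tool frame: the origin (TCP) lies between the finger pads; the fingertips stand bot.tips_ahead ahead of it and the grasp point (between the pads) lies 6 mm ahead of it (bot.tips_ahead is the distance from the TCP to the fingertips, in mm); z points along the fingers, y is the line along which they close (so a half turn about z gives the same grasp; the last joint's range is limited). The gripper opens to 92 mm and grips with 3 to 60 N. Pads are 19 mm wide; open, the fingers measure 130 mm over their backs; the gripper's body (75 mm by 190 mm) begins 47 mm behind the grasp point.
Start: joints at [-1.417, 0.342, 1.524, -0, 1.275, -0.146], TCP at [155.07, -501.593, 251.741] pointing down, gripper open.
Joint ranges: [-2.53, 2.53], [-0.77, 2.02], [0.04, 2.7], [-1, 4.14], [0.28, 2.66], [-3.11, 3.11]. Speed limits (rad/s): [2.57, 2.57, 3.14, 3.14, 3.14, 3.14].

### API

Orientations are given as [roll, pitch, yaw] about the fixed x, y, z axes, in that order (R = Rz(yaw) Ry(pitch) Rx(roll)).
In Python, from plant import bot gives the robot as it stands. The module is installed in compiled form; this text tells all that it offers.
- The arm moves only by the tool step_arm, never from a script. Its argument "targets" is one flat list of numbers, 7 for each row, row after row: the opening, from 0 (shut) to 1 (fully open), then the shift along the tool's x, y, z each as a share of 100 mm, from -1 to 1, then the turn, a rotation vector about the tool's x, y, z each as a share of pi/4 rad, from -1 to 1. A call has 1 to 20 rows; each row is the pose to reach, as a shift and turn from the pose commanded when the call began, along the tool's axes at that moment; what a row does not reach only later rows make up. A row lasts 1/8 s, in which the tool goes at most 62.5 mm and 10.7 degrees, less where a joint would pass 70% of its speed; a pose out of reach is approached as far as the arm can. A call with a number of a shift or a turn outside -1 to 1 is refused whole. A call with a gripper value outside its range is refused whole. The fingers move at their own pace and stop on an object; the grip force is fixed at half the most. Time passes only in rows, so rows that repeat a pose let the fingers close. It gives the time, the measured TCP pose, the force, the opening and the grip force at its end, in the units of the state.
- bot.get_obs(): the state, without advancing time (a new reading comes with each control period).
- bot.capture(name): name is "side" or "top"; returns (picture, depth): 480x640x3 uint8, blue, green, red; 480x640 float32, mm along the optical axis (not along the pixel's ray), 0 where there is no reading.
- bot.camera_info(name): a dict with "fx", "fy", "cx", "cy" (pixels), "camera_from_world" (4x4, takes a point from world to camera coordinates). Camera axes: x right, y down, z forward; pixel columns grow to the right and rows downward; lengths in mm; the calibration is good to about 2 mm. A picture is of the moment at which its call begins. camera_info takes no time and is no camera call.
- bot.close_job(): hands the job in; it is judged then, once.
The state is a dict: "time": time; "joint_positions": joint angles; "dq": joint speeds; "tau": joint torques, N m; "tool_pos": TCP position; "tcp_rot": TCP orientation; "contact_force": force on the tool from outside, world axes, zero at the start; "moment": the same for the moment, N m; "grip_width": finger opening in mm; "finger_force": force on a finger pad.
Only numpy, scipy, OpenCV 4.12 (cv2) and the standard library are available. Lean on these libraries where they do the work, as an engineer would, in place of code of your own. Each camera call takes 0.05 s, during which the arm holds its last target. There are 200 camera calls.

### The job

Push the standing sealant cartridge with the red nozzle across the worktop into the one empty bay of the plywood rack, until it stands against the back of the bay. Push it low on its body so that it slides and stays upright; do not lift it or tip it over. Leave the other cartridges and the other things on the worktop where they are.

Things in the scene. Friction and masses are not known exactly. Their poses are not given: they have to be found in the camera images.
- cartridge: the cartridge to push: upright white cylinder with blue band and red nozzle, 50 mm in diameter up to 205 mm, 285 mm high with the nozzle, about 0.4 kg, loose on the worktop. Pushed more than about 30 mm above the worktop it may tip. Origin: centre of its underside; z up along its axis.
- bay: the empty bay of the rack, a flat green paint patch on its floor (the worktop itself, no step). Origin: where the centre of the cartridge's foot stands when in mid-bay touching the back. x points level into the bay (push-in direction), y along the rack. Back face at x = +25 mm; side walls at y = -38 and +38 mm, 70 mm high, reach forward only to x = -10 mm: a seated cartridge stands 15 mm proud.
- rack: fixed plywood rack with three equal bays side by side, open in front (towards the robot) and at the top. Its frame is set as the bay's, at the seat point of the middle bay; bay centres are at y = -94, 0 and +94 mm; walls 18 mm thick, side walls 70 mm high, back wall 100 mm high and 300 mm long.
- stock_a: a cartridge already standing in a bay of the rack: same size and shape, grey band and grey nozzle. Loose; leave it alone. Origin: centre of its underside.
- stock_b: the second cartridge already standing in a bay of the rack, like stock_a. Loose; leave it alone.
- cup: red takeaway coffee cup with white lid, 86 mm in diameter, 115 mm high, loose; leave it. Origin: centre of its underside.
- filler_tub: white and green tub of wood filler, 102 mm in diameter, 102 mm high, loose; leave it. Origin: centre of its underside.
- screwdriver: screwdriver with orange handle lying on the worktop, about 200 mm long along its x, loose; leave it. Origin: under its middle.
- tiles: stack of white wall tiles, 100 x 200 x 42 mm, loose; leave it. Origin: centre of its underside.

How it is judged (in metres and radians):
At the end, for the whole second after the job is handed in: The red-nozzled cartridge stands upright (within 0.05 rad) and still on the worktop in the empty bay: between its side walls and within 10 mm of touching its back (x of cartridge in the frame of bay between -0.01 and 0.006 m and y of cartridge in the frame of bay between -0.018 and 0.018 m and angle between cartridge's own z axis and vertical below 0.05 rad and height (world z) of cartridge below 0.004 m and linear speed of cartridge below 0.01 m/s).
It fails at once if the cartridge is lifted off the worktop (15 mm or more) (height (world z) of cartridge above 0.015 m).
It fails at once if the cartridge tips (more than 0.3 rad) (angle between cartridge's own z axis and vertical above 0.3 rad).
It fails at once if a cartridge already in the rack is moved more than 25 mm or tipped (distance of any of stock_a, stock_b from where it was at the start of the episode above 0.025 m or angle between any of stock_a, stock_b's own z axis and vertical above 0.3 rad).
It fails at once if the cup, the filler tub, the screwdriver or the tiles are moved more than 30 mm (distance of any of cup, filler_tub, screwdriver, tiles from where it was at the start of the episode above 0.03 m).
It also fails if it takes over 72 s, if anything falls off the work surface, if the arm or the gripper's body presses on something with over 40 N, if the wrist force passes 120 N, or if a joint passes its speed limit or range.

## Working session

There is one attempt and no reset: what is moved stays moved. The work goes in short steps, Python scripts to look and compute and a tool call to move; the robot and the scene stay as the last step left them, time stands still between calls to the robot, and variables do not carry over. Pictures are saved under pics/ and viewed, at most 10 in all, crops included, and the job is handed in when it is done.

Besides the shell and the picture viewer there is one more tool, called in YAML: its name, and indented under it one key for each argument. step_arm: Moves the arm, as the interface text tells. Shift numbers are shares of 100 mm and turn numbers shares of pi/4 rad, none past 1 either way. Its arguments: {"type":"object","properties":{"targets":{"type":"array"}},"required":["targets"]}

```bash
mkdir -p pics
cat > h.py <<'E'
import numpy as np,cv2
from plant import bot
def world(n,d):
    i=bot.camera_info(n);v,u=np.mgrid[0:480,0:640]
    p=np.stack([(u-i['cx'])/i['fx']*d,(v-i['cy'])/i['fy']*d,d,np.ones_like(d)],-1)
    return (p@np.linalg.inv(i['camera_from_world']).T)[...,:3]
E
python3 - <<'E'
from h import *
for n in("top","side"):
    p,d=bot.capture(n);cv2.imwrite(f"pics/{n}0.png",p);np.save(n+"0.npy",world(n,d));np.save(n+"d.npy",d)
o=bot.get_obs();print(o['time'],o['tool_pos'],o['tcp_rot'],bot.tips_ahead,o['grip_width'])
E
```

```text
0.1 [ 155.01749273 -501.26622169  251.12612971] [-3.14028453e+00 -2.17662368e-04  2.99777106e-01] 25.0 91.92659165599841
```

View pics/top0.png

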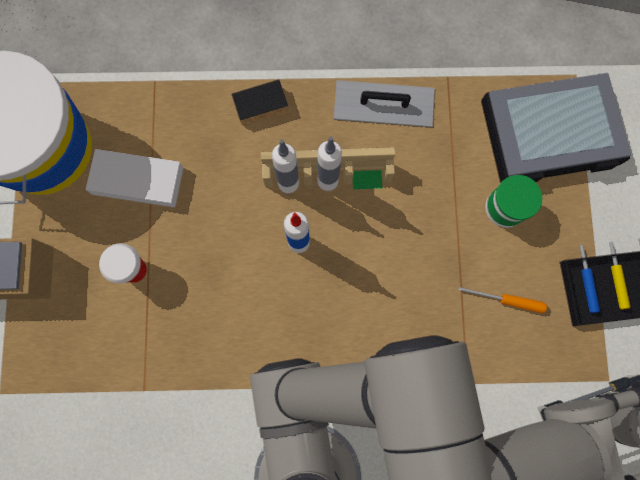

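View pics/side0.png

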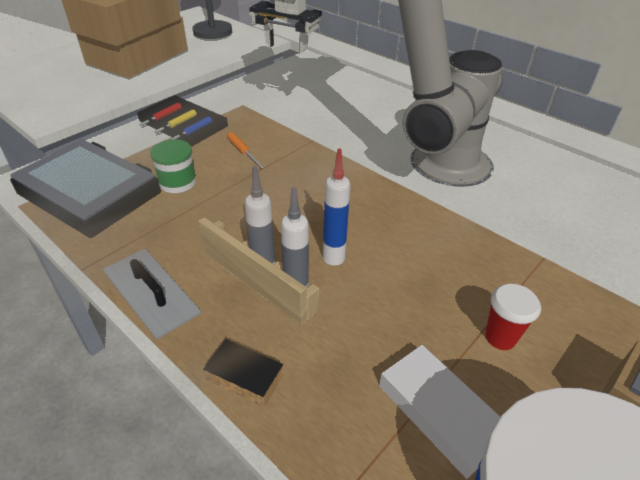

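The top picture shows the target at about (298,240), the green bay floor at (368,180), and the stock cartridges at (286,175) and (329,170). Next I measure these.

Run:
```python
from h import *
from scipy.optimize import least_squares
T=np.load('top0.npy');S=np.load('side0.npy');p=cv2.imread('pics/top0.png')
print(T[240,298],T[180,368],T[160,380],T[270,400])
def box(W,x0,x1,y0,y1,z0,z1):
    P=W.reshape(-1,3);m=np.ones(len(P),bool)
    for k,(a,b) in enumerate(((x0,x1),(y0,y1),(z0,z1))): m&=(P[:,k]>a)&(P[:,k]<b)
    return P[m]
c=T[240,298]
for n,W in(('top',T),('side',S)):
    Q=box(W,c[0]-60,c[0]+60,c[1]-50,c[1]+50,15,190)
    r=least_squares(lambda q:np.hypot(Q[:,0]-q[0],Q[:,1]-q[1])-25,[c[0],c[1]],loss='soft_l1',f_scale=2)
    print(n,'cart',r.x,len(Q),np.abs(r.fun).mean())
h=cv2.cvtColor(p,cv2.COLOR_BGR2HSV)
g=(h[...,0]>45)&(h[...,0]<80)&(h[...,1]>150)
g[:,:340]=0;g[:,400:]=0;g[:160]=0;g[200:]=0
P=T[g];print('green',len(P),P.mean(0),P.min(0),P.max(0))
print(cv2.minAreaRect(P[:,:2].astype(np.float32)))
# rack back wall top
G=P.mean(0)
for n,W in(('top',T),('side',S)):
    Q=box(W,G[0]-40,G[0]+110,G[1]-80,G[1]+290,95,105)
    Q=Q[Q[:,0]>G[0]+20]
    print(n,'back',len(Q),Q.min(0),Q.max(0),cv2.minAreaRect(Q[:,:2].astype(np.float32)))
    Q=box(W,G[0]-60,G[0]+50,G[1]-80,G[1]+290,66,74)
    Q=Q[Q[:,1]<G[1]-20]
    if len(Q):print('wall',len(Q),Q.min(0),Q.max(0),Q.mean(0))
```

```text
[498.5952735    9.8316755  152.23651591] [ 669.93433118 -154.56069685    2.6120348 ] [ 698.86235868 -177.70614081   63.85426233] [ 452.83681206 -221.42264275    1.92824209]
top cart [478.94250891   7.84676434] 325 6.0143291231764575
side cart [520.66841666  12.10616596] 1475 0.880941632232437
green 475 [ 668.08716476 -151.43244533   13.73020328] [ 263.0092042  -185.52214634   -5.76522765] [ 693.38465448  -21.21486864 1376.25478353]
((476.613525390625, -107.61876678466797), (70.3006591796875, 455.4421081542969), 76.75120544433594)
top back 662 [ 692.09726064 -205.96165105   95.01567728] [717.33329266  91.51193963 104.91628263] ((705.3338623046875, -57.19218444824219), (21.35527992248535, 297.76953125), 1.1044865846633911)
wall 115 [ 663.93461589 -206.56778865   66.2605848 ] [ 702.32120828 -172.74935417   73.81425531] [ 684.13158625 -196.52068064   70.30331542]
side back 1152 [ 688.15167928 -208.43439822   95.01902265] [715.79522432  92.87454683 104.93925984] ((701.1857299804688, -57.93141174316406), (25.44337272644043, 301.2104797363281), 1.3797022104263306)
wall 68 [ 662.26383014 -206.98078827   66.06326332] [ 715.87245676 -172.32380984   73.6274096 ] [ 685.49516453 -194.4457951    69.88264445]
```

```bash
cat >> h.py <<'E'
from scipy.spatial.transform import Rotation as Ro
def tilt(heading,th,flip):
    # tool z leans forward along heading by th from straight down, tool y level
    h,t=np.radians([heading,th]);f=np.array([np.cos(h),np.sin(h),0]);u=np.array([0,0,1.])
    z=f*np.sin(t)-u*np.cos(t);x=f*np.cos(t)+u*np.sin(t)
    if flip:x=-x
    return Ro.from_matrix(np.stack([x,np.cross(z,x),z],1))
def delta(p0,R0,tip,R):
    p=np.array(tip)-bot.tips_ahead*R.as_matrix()[:,2]
    print('shift',np.round(R0.inv().apply(p-p0)/100,3),'turn',np.round((R0.inv()*R).as_rotvec()/(np.pi/4),3),'tcp',np.round(p))
    return p,R
def now():
    o=bot.get_obs();return np.array(o['tool_pos']),Ro.from_euler('xyz',o['tcp_rot'])
E
python3 - <<'E'
from h import *
from scipy.optimize import least_squares
T=np.load('top0.npy').reshape(-1,3)
for lo,hi in((20,80),(80,190)):
    Q=T[(abs(T[:,0]-520)<45)&(abs(T[:,1]-11)<40)&(T[:,2]>lo)&(T[:,2]<hi)]
    r=least_squares(lambda q:np.hypot(Q[:,0]-q[0],Q[:,1]-q[1])-25,[520,12],loss='soft_l1',f_scale=2);print(r.x,len(Q),abs(r.fun).mean())
R=tilt(np.degrees(.3),0,0); a=now()
for w in((230,-400,225),(310,-300,225),(360,-200,225),(375,-100,225),(375,0,225),(395,105,225)): a=delta(*a,w,R)
for R,w in((tilt(-90,0,1),(395,105,225)),(tilt(-90,25,1),(470,115,150)),(tilt(-90,45,1),(521,110,80))):
    a=delta(*a,w,R)
E
```

```text
[523.16713664  13.13563405] 90 0.3443939146081354
[522.89926577  13.21861888] 229 0.32572260744227477
shift [ 1.015 -0.746  0.012] turn [-0.002 -0.    -0.   ] tcp [ 230. -400.  250.]
shift [ 1.06  -0.719  0.   ] turn [0. 0. 0.] tcp [ 310. -300.  250.]
shift [ 0.773 -0.808  0.   ] turn [0. 0. 0.] tcp [ 360. -200.  250.]
shift [ 0.439 -0.911  0.   ] turn [0. 0. 0.] tcp [ 375. -100.  250.]
shift [ 0.296 -0.955  0.   ] turn [0. 0. 0.] tcp [375.   0. 250.]
shift [ 0.501 -0.944  0.   ] turn [0. 0. 0.] tcp [395. 105. 250.]
shift [0. 0. 0.] turn [ 0.     0.    -1.618] tcp [395. 105. 250.]
shift [0.206 0.75  0.773] turn [ 0.    -0.556  0.   ] tcp [470. 126. 173.]
shift [0.336 0.51  0.671] turn [-0.    -0.444 -0.   ] tcp [521. 128.  98.]
```

step_arm:
  targets: [0.33,0.5,-0.37,0,0,0,0,0.33,1,-0.74,0,0,0,0,0.33,1,-0.74,0,0,0,0,0.33,1,-0.74,0,0,0,0]

```text
time: 0.6
tool_pos: [228.8, -401.7, 251.8]
tcp_rot: [3.141, 0.0, 0.301]
contact_force: [-0.2, 0.4, 0.1]
grip_width: 56.5
finger_force: 0.0
```

step_arm:
  targets: [0.33,0.5,-0.36,0,0,0,0,0.33,1,-0.72,0,0,0,0,0.33,1,-0.72,0,0,0,0,0.33,1,-0.72,0,0,0,0]

```text
time: 1.1
tool_pos: [302.7, -304.2, 251.7]
tcp_rot: [3.141, 0.0, 0.299]
contact_force: [-0.8, -0.4, 0.2]
grip_width: 30.9
finger_force: 0.0
```

step_arm:
  targets: [0.33,0.4,-0.4,0,0,0,0,0.33,0.82,-0.82,0,0,0,0,0.33,0.82,-0.82,0,0,0,0,0.33,0.82,-0.82,0,0,0,0]

```text
time: 1.6
tool_pos: [356.9, -202.1, 251.7]
tcp_rot: [3.141, 0.0, 0.298]
contact_force: [0.1, -1.3, -0.0]
grip_width: 30.2
finger_force: 0.0
```

step_arm:
  targets: [0.33,0.22,-0.45,0,0,0,0,0.33,0.44,-0.91,0,0,0,0,0.33,0.44,-0.91,0,0,0,0,0.33,0.44,-0.91,0,0,0,0]

```text
time: 2.1
tool_pos: [372.4, -102.3, 251.8]
tcp_rot: [3.141, 0.0, 0.298]
contact_force: [0.3, 0.0, 0.2]
grip_width: 30.5
finger_force: 0.0
```

step_arm:
  targets: [0.33,0.15,-0.48,0,0,0,0,0.33,0.3,-0.95,0,0,0,0,0.33,0.3,-0.95,0,0,0,0,0.33,0.3,-0.95,0,0,0,0]

```text
time: 2.6
tool_pos: [373.3, -2.5, 251.7]
tcp_rot: [3.141, 0.0, 0.298]
contact_force: [0.3, -0.2, 0.1]
grip_width: 30.4
finger_force: 0.0
```

step_arm:
  targets: [0.33,0.25,-0.47,0,0,0,0,0.33,0.5,-0.94,0,0,0,0,0.33,0.5,-0.94,0,0,0,0,0.33,0.5,-0.94,0,0,0,0]

```text
time: 3.1
tool_pos: [393.3, 102.2, 251.5]
tcp_rot: [3.141, 0.001, 0.298]
contact_force: [-0.3, -0.6, 0.6]
grip_width: 30.3
finger_force: 0.0
```

step_arm:
  targets: [0.33,0,0,0,0,0,-0.25,0.33,0,0,0,0,0,-0.5,0.33,0,0,0,0,0,-0.75,0.33,0,0,0,0,0,-0.8,0.33,0,0,0,0,0,-0.8]

```text
time: 3.72
tool_pos: [393.2, 101.9, 251.7]
tcp_rot: [3.141, 0.0, 0.924]
contact_force: [0.2, 0.4, 1.1]
grip_width: 30.4
finger_force: 0.0
```

step_arm:
  targets: [0.33,0,0,0,0,0,-0.25,0.33,0,0,0,0,0,-0.5,0.33,0,0,0,0,0,-0.75,0.33,0,0,0,0,0,-0.82,0.33,0,0,0,0,0,-0.82]

```text
time: 4.35
tool_pos: [393.1, 102.7, 251.7]
tcp_rot: [-3.142, 0.0, 1.568]
contact_force: [-0.3, 0.6, 0.6]
grip_width: 30.3
finger_force: 0.0
```

Run:
```python
from h import *
o=bot.get_obs();print(o['time'],o['tool_pos'],o['tcp_rot'],o['joint_positions'],o['grip_width'])
a=now()
for R,w in((tilt(-90,25,1),(470,115,150)),(tilt(-90,45,1),(521,110,80)),(tilt(-90,45,1),(522,85,14))):
    a=delta(*a,w,R)
```

```text
4.35 [393.06148771 102.69657668 251.68671307] [-3.14158645e+00  2.86639649e-04  1.56829642e+00] [ 6.65850588e-02  1.22566307e-01  1.81797024e+00 -3.06218805e-04
  1.20108210e+00  6.91956177e-02] 30.281983656956854
shift [0.231 0.769 0.79 ] turn [-0.001 -0.555 -0.003] tcp [470. 126. 173.]
shift [0.336 0.51  0.671] turn [-0.    -0.444 -0.   ] tcp [521. 128.  98.]
shift [0.29  0.01  0.643] turn [0. 0. 0.] tcp [522. 103.  32.]
```

step_arm:
  targets: [0.33,0.08,0.26,0.26,0,-0.18,0,0.33,0.15,0.51,0.53,0,-0.37,0,0.33,0.23,0.77,0.79,0,-0.56,0,0.33,0.23,0.77,0.79,0,-0.56,0,0.33,0.23,0.77,0.79,0,-0.56,0]

```text
time: 4.97
tool_pos: [469.7, 126.3, 172.9]
tcp_rot: [3.142, 0.439, 1.57]
contact_force: [-0.5, 0.5, -0.3]
grip_width: 30.2
finger_force: 0.0
```

step_arm:
  targets: [0.33,0.17,0.25,0.33,0,-0.22,0,0.33,0.34,0.51,0.67,0,-0.44,0,0.33,0.34,0.51,0.67,0,-0.44,0,0.33,0.34,0.51,0.67,0,-0.44,0]

```text
time: 5.48
tool_pos: [521.3, 128.4, 100.2]
tcp_rot: [3.137, 0.782, 1.567]
contact_force: [0.9, -0.1, 1.9]
grip_width: 30.4
finger_force: 0.0
```

Run:
```python
from h import *
o=bot.get_obs();print(o['time'],o['tool_pos'],o['tcp_rot'],o['joint_positions'],o['grip_width'])
a=now()
for R,w in((tilt(-90,45,1),(522,85,14)),(tilt(-90,45,1),(522,0,14)),(tilt(-90,45,1),(522,-100,14))):
    a=delta(*a,w,R)
```

```text
5.475 [521.31862776 128.43391082 100.17517545] [3.13699962 0.78248579 1.56701495] [ 0.44805274  0.76973269  1.49446259 -0.71051568  1.34929712  0.78385167] 30.375145003671484
shift [0.3   0.005 0.667] turn [ 0.002 -0.004 -0.003] tcp [522. 103.  32.]
shift [-0.601 -0.     0.601] turn [0. 0. 0.] tcp [522.  18.  32.]
shift [-0.707 -0.     0.707] turn [0. 0. 0.] tcp [522. -82.  32.]
```

step_arm:
  targets: [0.33,0.1,0,0.22,0,0,0,0.33,0.2,0,0.45,0,0,0,0.33,0.3,0,0.66,0,0,0,0.33,0.3,0,0.66,0,0,0,0.33,0.3,0,0.66,0,0,0]

```text
time: 6.1
tool_pos: [522.4, 103.9, 33.8]
tcp_rot: [3.132, 0.782, 1.565]
contact_force: [-0.2, 0.7, 0.7]
grip_width: 30.3
finger_force: 0.0
```

Run:
```python
from h import *
o=bot.get_obs();print(o['contact_force'])
a=now()
p,R=a; print('tip',p+25*R.as_matrix()[:,2])
p,d=bot.capture("side");cv2.imwrite("pics/s1.png",p)
```

```text
[-0.22511816  0.71961286  0.65457933]
tip [522.56368999  86.25783893  16.05958992]
```

View pics/s1.png

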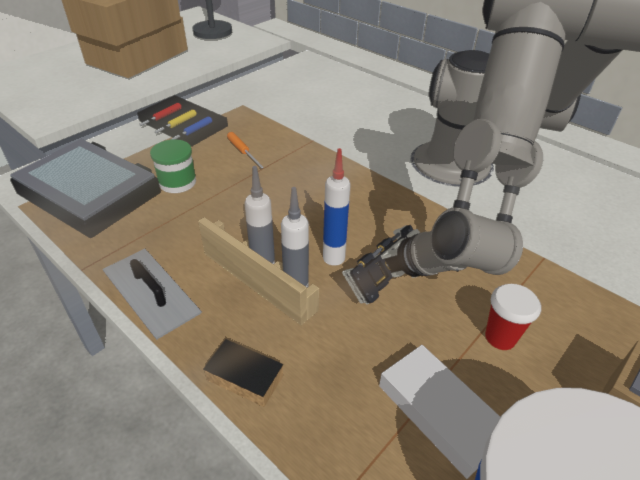

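step_arm:
  targets: [0.33,-0.1,0,0.1,0,0,0,0.33,-0.2,0,0.2,0,0,0,0.33,-0.25,0,0.25,0,0,0,0.33,-0.28,0,0.28,0,0,0,0.33,-0.31,0,0.31,0,0,0,0.33,-0.34,0,0.34,0,0,0,0.33,-0.37,0,0.37,0,0,0,0.33,-0.4,0,0.4,0,0,0,0.33,-0.43,0,0.43,0,0,0,0.33,-0.46,0,0.46,0,0,0,0.33,-0.49,0,0.49,0,0,0,0.33,-0.52,0,0.52,0,0,0,0.33,-0.55,0,0.55,0,0,0,0.33,-0.58,0,0.58,0,0,0,0.33,-0.6,0,0.6,0,0,0,0.33,-0.6,0,0.6,0,0,0]

```text
time: 8.15
tool_pos: [521.0, 18.4, 29.7]
tcp_rot: [-3.141, 0.786, 1.572]
contact_force: [-0.2, -0.2, -1.1]
grip_width: 30.1
finger_force: 0.5
```

```bash
cat >> h.py <<'E'
from scipy.optimize import least_squares
def cart(c):
    "axis of the cartridge low and high, both cameras"
    for n in("side","top"):
        p,d=bot.capture(n);W=world(n,d).reshape(-1,3)
        for lo,hi in((75,130),(130,190)):
            Q=W[(abs(W[:,0]-c[0])<45)&(abs(W[:,1]-c[1])<40)&(W[:,2]>lo)&(W[:,2]<hi)]
            if len(Q)>20:
                r=least_squares(lambda q:np.hypot(Q[:,0]-q[0],Q[:,1]-q[1])-25,c,loss='soft_l1',f_scale=2);print(n,lo,r.x,len(Q),abs(r.fun).mean())
        cv2.imwrite(f"pics/{n}_last.png",p)
    a=now();o=bot.get_obs();print('tip',a[0]+25*a[1].as_matrix()[:,2],'rot',o['tcp_rot'],'F',o['contact_force'],o['time'])
E
python3 -c "
from h import *
cart([522,-27])"; cp pics/top_last.png pics/t2.png
```

```text
side 75 [522.02053802 -24.98800114] 444 0.8899697833539474
side 130 [521.86701359 -25.17477761] 553 0.9345808073845651
top 75 [523.97923971 -24.08968823] 98 0.29512409310432514
top 130 [524.11291381 -24.07128435] 130 0.3629226806766822
tip [521.01977157   0.86100672  12.11788293] rot [-3.14134213  0.78592923  1.5721849 ] F [ 0.59288746  0.41777298 -0.17487231] 8.25
```

View pics/t2.png

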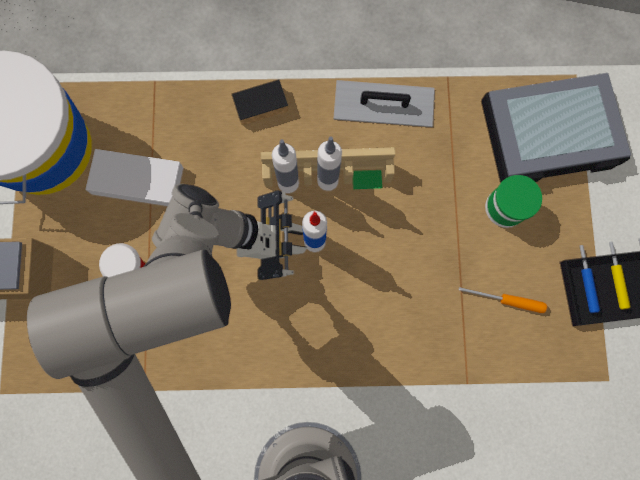

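The cartridge sits upright at (523,-24) in the nest between the fingertips, at about pixel (314,235). I carry on along -y.

step_arm:
  targets: [0.33,-0.04,0,0.02,0,0,0,0.33,-0.09,0,0.06,0,0,0,0.33,-0.14,0,0.11,0,0,0,0.33,-0.19,0,0.16,0,0,0,0.33,-0.24,0,0.21,0,0,0,0.33,-0.29,0,0.26,0,0,0,0.33,-0.34,0,0.31,0,0,0,0.33,-0.39,0,0.36,0,0,0,0.33,-0.44,0,0.41,0,0,0,0.33,-0.49,0,0.46,0,0,0,0.33,-0.54,0,0.51,0,0,0,0.33,-0.59,0,0.56,0,0,0,0.33,-0.64,0,0.61,0,0,0,0.33,-0.69,0,0.66,0,0,0,0.33,-0.74,0,0.71,0,0,0,0.33,-0.79,0,0.76,0,0,0,0.33,-0.83,0,0.8,0,0,0,0.33,-0.87,0,0.84,0,0,0,0.33,-0.9,0,0.88,0,0,0,0.33,-0.91,0,0.89,0,0,0]

```text
time: 10.75
tool_pos: [526.6, -102.0, 36.9]
tcp_rot: [-3.126, 0.774, 1.572]
contact_force: [-0.6, 3.8, 1.2]
grip_width: 30.1
finger_force: 1.7
```

```bash
python3 -c "
from h import *
cart([523,-152])
a=now()
for R,w in((tilt(-90,45,1),(515,-70,45)),(tilt(-90,0,1),(430,-80,110)),(tilt(0,0,1),(440,-152,110)),(tilt(0,45,1),(460,-152,40)),(tilt(0,45,0),(460,-152,40))):
    a=delta(*a,w,R)
"
```

```text
side 75 [ 527.78278973 -154.79075795] 437 1.6902261994705112
side 130 [ 528.19072767 -162.41742801] 560 1.7194051874718173
top 75 [ 529.9627441  -153.80374726] 167 1.3195631937422463
top 130 [ 530.58373238 -161.39959214] 220 1.474746471949673
tip [ 526.12267564 -119.37945364   18.93162915] rot [-3.12552623  0.77449406  1.57190661] F [-0.76681819  2.45483171  0.7984359 ] 10.85
shift [ 0.173 -0.123 -0.53 ] turn [-0.019 -0.014  0.001] tcp [515. -52.  63.]
shift [-0.707 -0.85  -0.316] turn [0. 1. 0.] tcp [430. -80. 135.]
shift [-0.72  0.1   0.  ] turn [ 0.  0. -2.] tcp [ 440. -152.  135.]
shift [-0.023  0.     0.773] turn [ 0. -1.  0.] tcp [ 442. -152.   58.]
shift [0. 0. 0.] turn [0. 0. 4.] tcp [ 442. -152.   58.]
```

The cartridge is leaning forward by about 0.13 rad, because the tip has risen and the push is too high. I ease down and back slowly so that it rocks back upright.

step_arm:
  targets: [0.33,0.014,0,0.014,0,0,0,0.33,0.03,0,0.02,0,0,0,0.33,0.045,0,0.03,0,0,0,0.33,0.06,0,0.03,0,0,0,0.33,0.07,0,0.02,0,0,0,0.33,0.075,0,0.01,0,0,0,0.33,0.08,0,0.005,0,0,0,0.33,0.085,0,0,0,0,0,0.33,0.085,0,0,0,0,0]

```text
time: 11.98
tool_pos: [526.5, -95.7, 30.8]
tcp_rot: [-3.126, 0.774, 1.572]
contact_force: [-0.0, 0.1, 0.7]
grip_width: 30.1
finger_force: 0.0
```

```bash
python3 -c "
from h import *
cart([525,-150])"
```

```text
side 75 [ 526.67352394 -143.06359047] 364 1.0500004414942588
side 130 [ 526.5315968  -143.03988035] 526 1.0512740341163564
top 75 [ 528.92258937 -141.81865625] 110 0.3603707290870276
top 130 [ 529.11985886 -142.01274797] 155 0.3975653882714834
tip [ 526.10351155 -113.19016222   12.95826606] rot [-3.12546581  0.77448424  1.57207632] F [-0.54432264 -0.02249465  0.47547399] 12.075
```

```bash
python3 -c "
from h import *
a=now()
for R,w in((tilt(-90,40,1),(515,-50,55)),(tilt(-90,10,1),(450,-45,100)),(tilt(-90,0,1),(395,-50,110)),(tilt(-45,0,1),(395,-50,110)),(tilt(-45,0,0),(395,-50,110)),(tilt(-4,0,0),(405,-138,110)),(tilt(-4,38,0),(450,-137,40)),(tilt(-4,38,0),(467,-138,10))):
    a=delta(*a,w,R)
R=tilt(-4,38,0);print(R.inv().apply([[0,0,1],[np.cos(-.07),np.sin(-.07),0]]))
"
```

```text
shift [ 0.139 -0.126 -0.74 ] turn [-0.019  0.097  0.   ] tcp [515. -34.  74.]
shift [-0.376 -0.65  -0.343] turn [-0.     0.667 -0.   ] tcp [450. -41. 125.]
shift [-0.11  -0.55  -0.086] turn [0.    0.222 0.   ] tcp [395. -50. 135.]
shift [0. 0. 0.] turn [ 0.  0. -1.] tcp [395. -50. 135.]
shift [0. 0. 0.] turn [0. 0. 4.] tcp [395. -50. 135.]
shift [0.693 0.552 0.   ] turn [ 0.     0.    -0.911] tcp [ 405. -138.  135.]
shift [ 0.294 -0.041  0.753] turn [0.    0.844 0.   ] tcp [ 435. -136.   60.]
shift [-0.051 -0.002  0.341] turn [0. 0. 0.] tcp [ 452. -137.   30.]
[[ 6.15661475e-01  0.00000000e+00 -7.88010754e-01]
 [ 7.88010740e-01  1.86829919e-04  6.15661465e-01]]
```

step_arm:
  targets: [0.33,0.05,-0.04,-0.25,0,0,0,0.33,0.14,-0.13,-0.74,-0.02,0.1,0,0.33,0.14,-0.13,-0.74,-0.02,0.1,0,0.33,0.14,-0.13,-0.74,-0.02,0.1,0]

```text
time: 12.58
tool_pos: [514.5, -34.2, 73.9]
tcp_rot: [3.142, 0.697, 1.571]
contact_force: [-0.1, -0.5, 0.1]
grip_width: 30.5
finger_force: 0.0
```

step_arm:
  targets: [0.33,-0.13,-0.22,-0.11,0,0.22,0,0.33,-0.25,-0.43,-0.23,0,0.44,0,0.33,-0.38,-0.65,-0.34,0,0.67,0,0.33,-0.38,-0.65,-0.34,0,0.67,0,0.33,-0.38,-0.65,-0.34,0,0.67,0]

```text
time: 13.2
tool_pos: [449.4, -42.1, 123.7]
tcp_rot: [-3.14, 0.172, 1.569]
contact_force: [-0.6, -0.4, 0.3]
grip_width: 30.1
finger_force: 0.0
```

step_arm:
  targets: [0.33,-0.11,-0.55,-0.09,0,0.22,0,0.33,-0.11,-0.55,-0.09,0,0.22,0,0.33,-0.11,-0.55,-0.09,0,0.22,0]

```text
time: 13.58
tool_pos: [394.2, -50.5, 134.3]
tcp_rot: [-3.139, -0.002, 1.571]
contact_force: [-0.0, 1.2, -0.3]
grip_width: 30.0
finger_force: 0.0
```

step_arm:
  targets: [0.33,0,0,0,0,0,0.25,0.33,0,0,0,0,0,0.5,0.33,0,0,0,0,0,0.75,0.33,0,0,0,0,0,1,0.33,0,0,0,0,0,1,0.33,0,0,0,0,0,1]

```text
time: 14.32
tool_pos: [394.8, -50.1, 134.7]
tcp_rot: [-3.139, -0.001, 0.79]
contact_force: [0.0, 0.4, 0.3]
grip_width: 30.3
finger_force: 0.0
```

step_arm:
  targets: [0.33,-0.14,0.17,0,0,0,0.25,0.33,-0.28,0.34,0,0,0,0.5,0.33,-0.41,0.52,0,0,0,0.75,0.33,-0.55,0.69,0,0,0,1,0.33,-0.55,0.69,0,0,0,1,0.33,-0.55,0.69,0,0,0,1]

```text
time: 15.08
tool_pos: [404.3, -137.7, 134.7]
tcp_rot: [-3.138, 0.001, 0.004]
contact_force: [-0.4, -0.6, -1.1]
grip_width: 30.2
finger_force: 0.0
```

```bash
python3 -c "
from h import *
print(now()[0],bot.get_obs()['tcp_rot'],bot.get_obs()['joint_positions'])
a=now()
for R,w in((tilt(-4,38,0),(450,-137,40)),(tilt(-4,38,0),(467,-138,10))):
    a=delta(*a,w,R)
"
```

```text
[ 404.25146945 -137.65024757  134.70117678] [-3.13805891e+00  7.89288870e-04  3.93322864e-03] [-0.50994126  0.31436807  1.94270948  0.00346951  0.88694244  1.05472798]
shift [ 0.305 -0.013  0.75 ] turn [-0.035  0.845  0.089] tcp [ 435. -136.   60.]
shift [-0.051 -0.002  0.341] turn [0. 0. 0.] tcp [ 452. -137.   30.]
```

step_arm:
  targets: [0.33,0.08,0,0.19,-0.01,0.21,0.02,0.33,0.15,-0.01,0.38,-0.02,0.42,0.05,0.33,0.23,-0.01,0.56,-0.03,0.63,0.07,0.33,0.305,-0.01,0.75,-0.035,0.845,0.09,0.33,0.305,-0.01,0.75,-0.035,0.845,0.09,0.33,0.305,-0.01,0.75,-0.035,0.845,0.09]

```text
time: 15.82
tool_pos: [440.9, -105.1, 74.9]
tcp_rot: [-3.02, -0.536, -0.048]
contact_force: [-0.0, 0.2, 0.6]
grip_width: 30.1
finger_force: 0.0
```

```bash
python3 -c "
from h import *
cart([527,-142])
print(bot.get_obs()['joint_positions'])
a=now()
for R,w in((tilt(-4,38,0),(467,-138,9)),):
    a=delta(*a,w,R)
"
```

```text
side 75 [ 526.7168149  -142.79630103] 364 1.1435306110486159
side 130 [ 526.45423984 -143.11934248] 523 1.0818742060766748
top 75 [ 528.97801739 -141.85435893] 115 0.35275639231160544
top 130 [ 529.13816902 -141.96909481] 155 0.38103795722785233
tip [ 452.69738794 -102.39728501   52.7936851 ] rot [-3.01694309 -0.53303316 -0.05131305] F [-0.09870612 -0.08856881 -0.4015007 ] 15.925
[-0.67248606  0.39789351  2.31808966  1.45647786  0.40839491 -0.45252759]
shift [-0.116  0.369  0.417] turn [-0.172  0.167  0.009] tcp [ 452. -137.   29.]
```

```bash
python3 -c "
from h import *
a=now()
for R,w in((tilt(22,36,0),(462,-168,40)),(tilt(22,36,0),(476,-163,9)),):
    a=delta(*a,w,R)
"
```

```text
shift [0.032 0.698 0.095] turn [ 0.147  0.09  -0.469] tcp [ 448. -174.   60.]
shift [-0.062  0.006  0.338] turn [0. 0. 0.] tcp [ 462. -169.   29.]
```

step_arm:
  targets: [0.33,0.01,0.23,0.03,0.05,0.03,-0.16,0.33,0.02,0.46,0.06,0.1,0.06,-0.32,0.33,0.03,0.7,0.09,0.15,0.09,-0.47,0.33,0.03,0.7,0.09,0.15,0.09,-0.47,0.33,0.03,0.7,0.09,0.15,0.09,-0.47]

```text
time: 16.55
tool_pos: [448.3, -173.7, 61.4]
tcp_rot: [-3.139, -0.628, 0.382]
contact_force: [-0.3, 1.2, 0.6]
grip_width: 30.2
finger_force: 0.0
```

```bash
python3 -c "
from h import *
print(now()[0],bot.get_obs()['tcp_rot'],bot.get_obs()['joint_positions'])
R=tilt(22,36,0);print(R.as_euler('xyz'))
a=now();print('tip',a[0]+25*a[1].as_matrix()[:,2])
for R,w in((R,(476,-163,9)),):
    a=delta(*a,w,R)
"
```

```text
[ 448.31934507 -173.68589372   61.41792511] [-3.13923663 -0.62806627  0.38235343] [-0.89583929  0.51731239  2.19314719  1.2515059   0.63511425 -0.82621861]
[ 3.14159265 -0.62831853  0.38397244]
tip [ 461.92611618 -168.15052515   41.18885012]
shift [-0.068  0.005  0.348] turn [-0.002  0.    -0.002] tcp [ 462. -169.   29.]
```

step_arm:
  targets: [0.33,-0.03,0,0.17,0,0,0,0.33,-0.06,0,0.34,0,0,0,0.33,-0.065,0,0.35,0,0,0,0.33,-0.065,0,0.35,0,0,0]

```text
time: 17.05
tool_pos: [462.8, -168.2, 29.7]
tcp_rot: [-3.141, -0.629, 0.384]
contact_force: [-0.3, 0.2, 0.4]
grip_width: 30.4
finger_force: 0.0
```

```bash
python3 -c "
from h import *
cart([527,-142])
print(bot.get_obs()['joint_positions'])
a=now()
# cart centres and headings along the path; tip 27 behind
c0=np.array([527.5,-142.3])
for h,c in ((22,(527.5,-142.3)),(18,(555,-144)),(13,(585,-147)),(7,(615,-149))):
    f=np.array([np.cos(np.radians(h)),np.sin(np.radians(h))])
    t=np.array(c)-27*f
    delta(*a,(*t,9),tilt(h,36,0))
"; cp pics/side_last.png pics/s4.png
```

```text
side 75 [ 526.79579265 -143.12017325] 365 1.0283192367883227
side 130 [ 526.69113678 -142.97575632] 516 1.0148390923962887
top 75 [ 529.0775937  -141.69120489] 55 0.3568166516334334
top 130 [ 529.16834441 -141.83064163] 137 0.37309237732992756
tip [ 476.59102645 -163.4245998     9.65014553] rot [ 3.14110098 -0.62958715  0.38437007] F [ 0.24227478 -0.78166526  0.75058157] 17.15
[-0.85784579  0.60515464  2.1856271   1.39512286  0.60147707 -0.95927446]
shift [ 0.224 -0.005  0.171] turn [ 0.    -0.002  0.   ] tcp [ 489. -158.   29.]
shift [0.425 0.085 0.318] turn [-0.052 -0.002  0.072] tcp [ 515. -157.   29.]
shift [0.645 0.189 0.477] turn [-0.117 -0.002  0.162] tcp [ 544. -156.   29.]
shift [0.871 0.277 0.642] turn [-0.196 -0.002  0.27 ] tcp [ 574. -154.   29.]
```

View pics/s4.png

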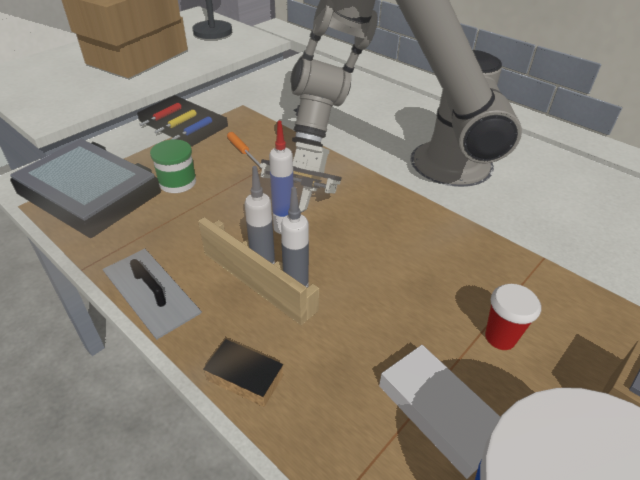

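step_arm:
  targets: [0.33,0.07,0,0.06,0,0,0,0.33,0.14,0,0.11,0,0,0,0.33,0.18,0,0.14,0,0,0,0.33,0.225,0,0.17,0,0,0,0.33,0.255,0.01,0.19,-0.01,0,0.01,0.33,0.285,0.025,0.215,-0.02,0,0.02,0.33,0.315,0.035,0.235,-0.02,0,0.03,0.33,0.345,0.05,0.26,-0.03,0,0.04,0.33,0.375,0.065,0.28,-0.04,0,0.05,0.33,0.4,0.075,0.3,-0.05,0,0.06,0.33,0.425,0.085,0.318,-0.05,0,0.07,0.33,0.425,0.085,0.318,-0.05,0,0.07]

```text
time: 18.65
tool_pos: [515.7, -157.2, 28.7]
tcp_rot: [-3.141, -0.63, 0.316]
contact_force: [-0.3, 0.8, 0.5]
grip_width: 30.2
finger_force: 0.6
```

```bash
python3 -c "
from h import *
cart([555,-144])
a=now()
for h,c in ((13,(585,-147)),(7,(615,-149)),(0,(645,-151))):
    f=np.array([np.cos(np.radians(h)),np.sin(np.radians(h))])
    t=np.array(c)-27*f
    delta(*a,(*t,9),tilt(h,36,0))
"
```

```text
side 75 [ 555.38750898 -144.19563194] 273 1.736953176398535
side 130 [ 555.44836211 -144.68375406] 514 1.04111420739257
top 75 [ 518.12442731 -149.33326386] 194 7.884070094673644
top 130 [ 558.21024423 -143.52108743] 166 0.4469787903360085
tip [ 529.596819   -152.63883646    8.49053473] rot [-3.14099935 -0.62995735  0.31603081] F [-1.51289581  0.08209454 -0.04950709] 18.75
shift [0.226 0.081 0.158] turn [-0.068 -0.002  0.092] tcp [ 544. -156.   29.]
shift [0.457 0.151 0.326] turn [-0.146 -0.002  0.2  ] tcp [ 574. -154.   29.]
shift [0.692 0.214 0.498] turn [-0.238 -0.002  0.325] tcp [ 603. -151.   29.]
```

step_arm:
  targets: [0.33,0.03,0.01,0.02,-0.01,0,0.01,0.33,0.06,0.02,0.04,-0.02,0,0.025,0.33,0.09,0.03,0.06,-0.03,0,0.035,0.33,0.12,0.04,0.085,-0.035,0,0.05,0.33,0.15,0.055,0.105,-0.045,0,0.06,0.33,0.18,0.065,0.125,-0.055,0,0.075,0.33,0.21,0.075,0.145,-0.06,0,0.085,0.33,0.24,0.085,0.17,-0.07,0,0.1,0.33,0.27,0.095,0.19,-0.08,0,0.11,0.33,0.3,0.105,0.21,-0.09,0,0.125,0.33,0.33,0.115,0.235,-0.1,0,0.14,0.33,0.36,0.125,0.255,-0.11,0,0.155,0.33,0.39,0.13,0.28,-0.12,0,0.17,0.33,0.42,0.14,0.3,-0.135,0,0.185,0.33,0.44,0.145,0.315,-0.14,0,0.195,0.33,0.457,0.15,0.326,-0.146,0,0.2,0.33,0.457,0.15,0.326,-0.146,0,0.2]

```text
time: 20.88
tool_pos: [573.6, -153.9, 29.2]
tcp_rot: [-3.141, -0.63, 0.122]
contact_force: [-0.8, -0.5, -0.8]
grip_width: 30.5
finger_force: 0.7
```

```bash
python3 -c "
from h import *
cart([615,-149])
a=now()
for h,c in ((1,(645,-150.5)),(1,(671,-152)),(1,(675,-152))):
    f=np.array([np.cos(np.radians(h)),np.sin(np.radians(h))])
    t=np.array(c)-27*f
    delta(*a,(*t,9),tilt(h,36,0))
"; cp pics/top_last.png pics/t5.png
```

```text
side 75 [ 615.06093111 -145.41826311] 130 4.800589967546675
side 130 [ 615.30272907 -149.23610604] 242 0.8834510801429999
top 75 [ 615.65732964 -149.45052222] 214 8.823714128854643
top 130 [ 617.78807531 -148.07706798] 187 0.5124010125798792
tip [ 588.10828245 -152.15847613    8.98030495] rot [-3.14101548 -0.6296865   0.12162732] F [-0.73051114  0.7155879  -1.48448671] 20.975
shift [0.242 0.009 0.176] turn [-0.079 -0.002  0.107] tcp [ 603. -151.   29.]
shift [0.449 0.056 0.327] turn [-0.079 -0.002  0.107] tcp [ 629. -153.   29.]
shift [0.481 0.061 0.35 ] turn [-0.079 -0.002  0.107] tcp [ 633. -153.   29.]
```

View pics/t5.png

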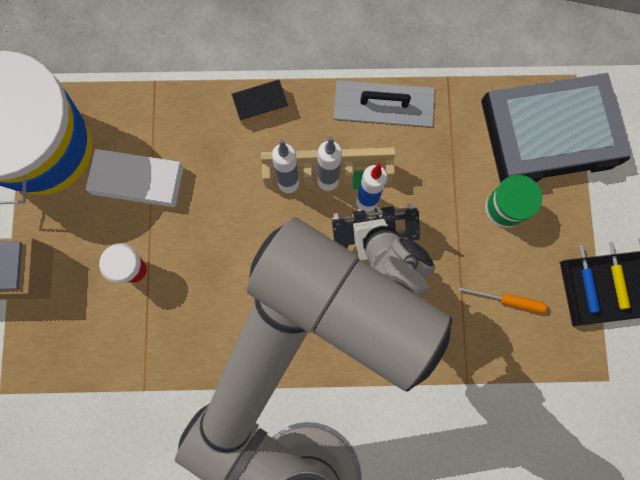

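```bash
python3 -c "
from h import *
for n in('side','top'):
    W=np.load(n+'0.npy').reshape(-1,3)
    for c in((669,-57.5),(667,36.5)):
        Q=W[(abs(W[:,0]-c[0])<45)&(abs(W[:,1]-c[1])<40)&(W[:,2]>120)&(W[:,2]<190)]
        r=least_squares(lambda q:np.hypot(Q[:,0]-q[0],Q[:,1]-q[1])-25,c,loss='soft_l1',f_scale=2);print(n,r.x,len(Q),abs(r.fun).mean())
a=now()
for h,c in ((7,(645,-151)),(7,(670,-152)),(7,(674,-152))):
    f=np.array([np.cos(np.radians(h)),np.sin(np.radians(h))])
    t=np.array(c)-27*f
    delta(*a,(*t,9),tilt(h,36,0))
"
```

```text
side [668.75524353 -58.74558891] 703 0.8085088314158032
side [664.69496968  35.15227244] 758 0.7241680110002255
top [671.0864267 -57.3761233] 236 0.49631853908382545
top [666.95634152  36.51997631] 227 0.5088645853097326
shift [0.24  0.058 0.174] turn [-0.    -0.002 -0.001] tcp [ 604. -156.   29.]
shift [0.439 0.098 0.32 ] turn [-0.    -0.002 -0.001] tcp [ 629. -157.   29.]
shift [0.471 0.103 0.343] turn [-0.    -0.002 -0.001] tcp [ 633. -157.   29.]
```

step_arm:
  targets: [0.33,0.03,0.007,0.02,0,0,0,0.33,0.06,0.015,0.043,0,0,0,0.33,0.09,0.022,0.065,0,0,0,0.33,0.12,0.03,0.087,0,0,0,0.33,0.15,0.035,0.11,0,0,0,0.33,0.18,0.042,0.13,0,0,0,0.33,0.21,0.05,0.152,0,0,0,0.33,0.24,0.056,0.174,0,0,0,0.33,0.27,0.063,0.197,0,0,0,0.33,0.3,0.07,0.219,0,0,0,0.33,0.33,0.075,0.24,0,0,0,0.33,0.355,0.08,0.259,0,0,0,0.33,0.38,0.085,0.277,0,0,0,0.33,0.4,0.09,0.292,0,0,0,0.33,0.41,0.092,0.299,0,0,0,0.33,0.41,0.092,0.299,0,0,0]

```text
time: 22.98
tool_pos: [625.0, -156.9, 29.1]
tcp_rot: [-3.141, -0.63, 0.122]
contact_force: [-1.7, 0.6, -1.9]
grip_width: 30.3
finger_force: 0.8
```

```bash
python3 -c "
from h import *
cart([667,-151])
"
```

```text
side 75 [ 671.05977665 -153.04694092] 615 6.665105423333984
side 130 [ 666.48705117 -152.42584756] 584 0.8974119419465565
top 75 [ 670.60798032 -148.29847592] 331 11.268342831667914
top 130 [ 669.12108563 -151.03059259] 213 0.5539736340889855
tip [ 639.55921828 -155.15315815    8.95240385] rot [-3.141024   -0.62961488  0.12142503] F [-1.18319181 -0.05496245 -0.87762594] 23.075
```

step_arm:
  targets: [0.33,0.008,0,0.006,0,0,0,0.33,0.016,0,0.012,0,0,0,0.33,0.024,0,0.018,0,0,0,0.33,0.032,0,0.024,0,0,0,0.33,0.032,0,0.024,0,0,0]

```text
time: 23.7
tool_pos: [629.0, -156.5, 29.1]
tcp_rot: [-3.141, -0.63, 0.121]
contact_force: [-1.8, -0.2, -0.3]
grip_width: 30.3
finger_force: 1.0
```

step_arm:
  targets: [0.33,0.008,0,0.006,0,0,0,0.33,0.008,0,0.006,0,0,0]

```text
time: 23.95
tool_pos: [629.7, -156.3, 28.9]
tcp_rot: [-3.141, -0.629, 0.121]
contact_force: [-3.1, -1.1, 1.4]
grip_width: 30.3
finger_force: 1.7
```

```bash
python3 -c "
from h import *
cart([671,-151])
"
```

```text
side 75 [ 687.03407045 -152.12476768] 788 8.14786179027639
side 130 [ 670.94810602 -151.9310647 ] 586 0.9087759077369053
top 75 [ 674.7811636  -147.52428627] 351 11.538324584170056
top 130 [ 673.398832  -150.5567238] 215 0.5603296430158398
tip [ 644.29107666 -154.56789083    8.73404658] rot [-3.1410358  -0.62915646  0.12133493] F [-3.30016153 -0.51257252  0.23071422] 24.05
```

step_arm:
  targets: [0.33,0.008,0,0.006,0,0,0,0.33,0.014,0,0.01,0,0,0,0.33,0.014,0,0.01,0,0,0]

```text
time: 24.42
tool_pos: [630.4, -156.2, 28.6]
tcp_rot: [-3.141, -0.628, 0.121]
contact_force: [-9.8, -2.3, 4.0]
grip_width: 30.1
finger_force: 5.1
```

step_arm:
  targets: [0.33,-0.02,0,-0.015,0,0,0,0.33,-0.06,0,-0.045,0,0,0,0.33,-0.15,0,-0.11,0,0,0,0.33,-0.3,0,-0.22,0,0,0,0.33,-0.4,0,-0.35,0,0,0,0.33,-0.4,0,-0.35,0,0,0]

```text
time: 25.18
tool_pos: [578.6, -162.9, 34.3]
tcp_rot: [-3.141, -0.63, 0.12]
contact_force: [0.7, -0.3, 0.2]
grip_width: 30.0
finger_force: 0.0
```

```bash
python3 -c "
from h import *
cart([671,-151])
"; cp pics/top_last.png pics/t6.png
```

```text
side 75 [ 686.47574181 -152.16864419] 800 8.044788595739806
side 130 [ 670.79961283 -151.87565056] 577 0.9535461184689262
top 75 [ 677.98372186 -144.07972792] 289 7.230603512760454
top 130 [ 673.44693484 -150.7297519 ] 210 0.5306290491499813
tip [ 594.16315084 -161.16194977   14.08981362] rot [ 3.14147989 -0.63043352  0.12146962] F [0.11637656 0.3315497  0.78670522] 25.275
```

View pics/t6.png

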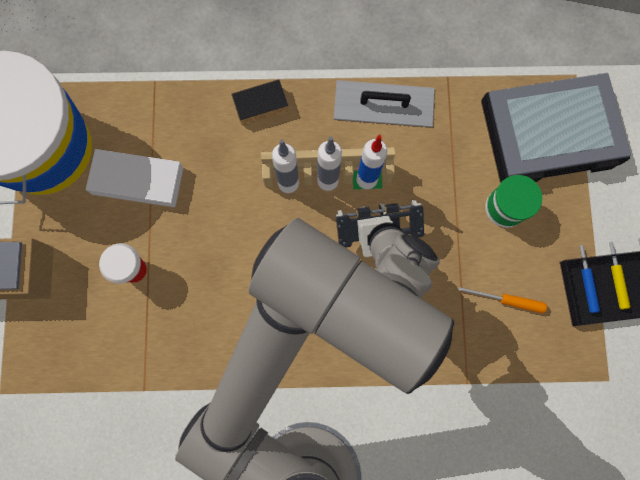

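The cartridge stands upright in the green bay at about pixel (370,165). It touches the back, since the force rose to 10 N at the end of the push. The fingers are clear of it and the neighbouring things have not moved.

```bash
python3 -c "
from plant import bot
print(bot.close_job())"
```

```text
the job is handed in; nothing more can be done
None
```

The red-nozzled cartridge stands upright against the back of the empty bay and the job is handed in (verdict not shown); it leaned about 0.13 rad mid-push (limit 0.3) but settled back upright, and nothing else visibly moved.

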